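# Clamp a glued plywood blank in the bench press

### The arm

A 6-joint arm with a two-finger parallel gripper is mounted at the origin on the work surface. World frame = base frame: x ahead of the robot, y to its left, z up, the work surface at z = 0. Lengths are in mm, angles in rad, forces in N, time in s.
With the tool pointing down it reaches from about 300 to 775 mm from the base axis. Payload 14.6 kg.
Tool frame: the origin (TCP) lies at the very end of the fingers, on their centre line; the grasp point (between the pads) lies 19 mm behind it; z points along the fingers, y is the line along which they close (so a half turn about z gives the same grasp; the last joint's range is limited). The gripper opens to 94 mm and grips with 3 to 60 N. Pads are 16 mm wide; open, the fingers measure 119 mm over their backs; the gripper's body (75 mm by 177 mm) begins 78 mm behind the grasp point.
Start: joints at [-0.067, 0.3, 1.521, -0, 1.321, -0.067], TCP at [549.99, -0.002, 205.446] pointing down, gripper open.
Joint ranges: [-3.03, 3.03], [-0.79, 2.21], [0.23, 2.52], [-1.04, 4.18], [0, 3.07], [-2.55, 2.55]. Speed limits (rad/s): [2.22, 2.22, 2.57, 3.14, 3.14, 3.14].

### API

Orientations are given as [roll, pitch, yaw] about the fixed x, y, z axes, in that order (R = Rz(yaw) Ry(pitch) Rx(roll)).
In Python, from cell import manip gives the robot as it stands.
- The arm moves only by the tool servo_tool, never from a script. Its argument "motion" is a list that holds one entry, the list of rows, each a list of 7 numbers: the shift along the world's x, y, z as a fraction of full scale, then the turn, a rotation vector about the world's x, y, z as a fraction of full scale, then the closure, from 0 (fully open) to 1 (shut). In form: [[[x, y, z, rx, ry, rz, gripper], ...]]. A call has 1 to 10 rows; each row is the pose to reach, as a shift and turn from the pose commanded when the call began, turning the shorter way round; what a row does not reach only later rows make up. Full scale, the value 1, is 0.5 m for a shift and pi rad for a turn. A row lasts 1/10 s, in which the tool goes at most 50 mm and 8.59 degrees, less where a joint would pass 70% of its speed; a pose out of reach is approached as far as the arm can. A call with a number of a shift or a turn outside -1 to 1 is refused whole. A call with a gripper value outside its range is refused whole. The fingers move at their own pace and stop on an object; "newtons" is the grip in N (left out, the last holds). Time passes only in rows, so rows that repeat a pose let the fingers close. It gives the time, the measured TCP pose, the force, the opening and the grip force at its end, in the units of the state.
- manip.read_state(): the state, without advancing time (a new reading comes with each control period).
- manip.camera(name): name is "scene" or "side" or "wrist"; returns a dict with "frame" (480x640x3 uint8, red, green, blue), "range_z" (480x640 float32, mm along the optical axis (not along the pixel's ray), 0 where there is no reading), "vfov" (degrees; the focal length in pixels is half the picture's height over the tangent of half this angle, whatever the lens; pixels are square), "cx", "cy" (the principal point, pixels), "cam_to_world" (4x4, takes a point from camera to world coordinates). Camera axes: x right, y down, z forward; pixel columns grow to the right and rows downward; lengths in mm; the calibration is good to about 2 mm. A picture is of the moment at which its call begins.
- manip.sign_off(): hands the job in; it is judged then, once.
The state is a dict: "clock": time; "joints": joint angles; "qd": joint speeds; "effort": joint torques, N m; "eef_pos": TCP position; "eef_rot": TCP orientation; "wrist_force": force on the tool from outside, world axes, zero at the start; "moment": the same for the moment, N m; "finger_gap": finger opening in mm; "finger_force": force on a finger pad.
Only numpy, scipy, OpenCV 4.12 (cv2) and the standard library are available. Lean on these libraries where they do the work, as an engineer would, in place of code of your own. Each camera call takes 0.05 s, during which the arm holds its last target. There are 200 camera calls.

### The job

First push the loose plywood blank along the bench until it lies squarely against the wooden stop, flat under the raised pad of the hold-down press. Then flip the press's safety catch fully over, pull the press handle towards the robot all the way to its stop so that the pad presses on the blank, and finish while still holding the handle there: it is sprung and rises again if let go. Leave the mallet, the glue bottle and the screw jar where they are.

Things in the scene. Friction and masses are not known exactly. Their poses are not given: they have to be found in the camera images.
- press: Green hold-down press fixed to the bench. Origin on the bench right under the lowered pad; x points away from the robot to the press column, y left, z up (offsets in mm, this frame, also below). Foot plate x 105 to 215, y -63 to 87, 12 high; two cheek plates x 120 to 190, |y| under 29, up to 107 high, carry the lever axle. The catch's post, 14 square, stands at x 149, y 57, 154 high.
- stop_face (a point): Middle of the wooden stop's face, at bench level, press x 0, y -60. The stop is a fixed batten 140 long along press x, 24 wide, 18 high, its face looking to +y.
- board: Loose square plywood blank, 120 x 120 x 22 high, about 0.2 kg, flat on the bench on the +y side of the pad. Origin at the centre of its underside, x, y along its edges, within 15 degrees of the press's. Square against the stop its centre is at press y 0; along press x it may stay as it lies, so long as the whole pad comes down on it (centre within 37 of press x 0).
- catch (a joint): Safety catch, rad: 0 to 0.15 at the start (locking), 1.4 flipped fully over (end stop). Steel piece hinged along press x at y 50, z 150. At 0 its bar, 12 thick, lies level from the hinge to y -22 at x 143 to 155, in front of the handle's shaft, and blocks it after some 0.05 rad of pull. Pushing its upright tab to +y swings the bar up and clear. About 1 to 2 N at the tab; stays where left.
- catch_tab (a point): Point 2 below the top of the catch's upright tab, mid-plane. Tab 20 wide (press x), 8 thick (press y), its top 57 above the hinge axis, set 50 towards the robot from the post. At joint 0 the point is at press x 99, y 50, z 205; it turns about the hinge (y 50, z 150) towards +y and down as the joint grows.
- lever (a joint): Pull of the press handle, rad: 0 at rest (pad raised, handle leaning away from the robot), 0.42 at its end stop (pulled towards the robot). Axle along y at press x 150, z 85. The pad meets the 22 mm blank at about 0.30; then the pad's own spring yields. A return spring drives it back to 0: pulling takes about 3 N at first, about 15 N at the end stop.
- grip_bar (a point): Centre of the handle's crossbar: 26 diameter, 90 long, along press y, 190 from the axle, on a 14 x 16 shaft that comes up to its middle from below. At lever 0 it is at press x 195, z 270; pulled, it swings about the axle towards the robot by the joint value, to about x 116, z 272 at the end stop.
- pad: Black round pressing pad, 44 diameter, 12 thick, on a stem sprung at 0.6 N/mm in the end of the lever arm, 150 in front of the axle. Origin at the centre of its underside, about 65 above the bench when raised. The arm above it is 22 wide; arm and stem reach up to 170 high.
- mallet: Wooden mallet lying on the bench to the right, head 65 x 110 x 68, shaft along its -x. Leave alone.
- glue: White glue bottle, 56 diameter, 150 high, standing on the left far side. Leave alone.
- screw_jar: Glass jar with steel lid, 70 diameter, 85 high, standing on the right far side. Leave alone.
Not all that is in view belongs to the job. Several things have the shape of the board; the one meant has the colours described above.

How it is judged:
By the outcome, as a careful person would: the job done as asked, in the order asked, and still so for the second after the job is handed in, while the arm keeps its last pose, push and grip.
It also fails if it takes over 58 s, if anything falls off the work surface, if the arm or the gripper's body presses on something with over 40 N, if the wrist force passes 120 N, or if a joint passes its speed limit or range.

## Working session

There is one attempt and no reset: what is moved stays moved. The work goes in short steps, Python scripts to look and compute and a tool call to move; the robot and the scene stay as the last step left them, time stands still between calls to the robot, and variables do not carry over. Pictures are saved under pics/ and viewed, at most 10 in all, crops included, and the job is handed in when it is done.

Besides the shell and the picture viewer there is one more tool, called after "Emit:" by a JSON object that holds its "fn" and its "kwargs". servo_tool: Moves the arm, as the interface text tells. Its arguments: {"type":"object","properties":{"motion":{"type":"array"},"newtons":{"type":"number"}},"required":["motion"]}

```bash
mkdir -p pics
cat > h.py <<'E'
import numpy as np, cv2
from cell import manip
def cam(n):
    c=manip.camera(n); c['f']=240/np.tan(np.radians(c['vfov'])/2); return c
def cloud(c):
    v,u=np.mgrid[0:480,0:640]; z=c['range_z']
    P=np.stack([(u-c['cx'])/c['f']*z,(v-c['cy'])/c['f']*z,z,np.ones_like(z)],-1)@np.array(c['cam_to_world']).T
    P=P[...,:3]; P[z<=0]=np.nan; return P
def save(c,n): cv2.imwrite('pics/'+n+'.png',c['frame'][...,::-1])
E
python3 - <<'E'
from h import *
for n in('scene','side'):
    c=cam(n); save(c,n); np.savez(n+'.npz',f=c['frame'],P=cloud(c)); print(n,np.array(c['cam_to_world']).round(2).tolist())
s=manip.read_state();print(s)
E
```

```text
scene [[-0.26, 0.61, -0.75, 1639.15], [0.96, 0.15, -0.22, 341.7], [-0.02, -0.78, -0.63, 1141.89], [0.0, 0.0, 0.0, 1.0]]
side [[-1.0, -0.03, 0.05, 424.91], [-0.06, 0.51, -0.86, 1111.69], [-0.0, -0.86, -0.51, 856.53], [0.0, 0.0, 0.0, 1.0]]
{'clock': 0.1, 'joints': array([-6.66199475e-02,  3.00396425e-01,  1.52152303e+00,  1.42878314e-06,
        1.32068094e+00, -6.65659058e-02]), 'qd': array([ 1.52734668e-03, -9.26849745e-04,  3.43519101e-04,  1.58541073e-03,
       -6.22502305e-05,  1.66748963e-04]), 'effort': array([ 1.84928511e-03, -5.32644153e+01, -3.53284299e+01,  7.10431044e-02,
        2.34944851e-02, -7.30603051e-05]), 'eef_pos': array([5.49767626e+02, 1.97457634e-03, 2.04951845e+02]), 'eef_rot': array([-3.14058724e+00, -6.84124402e-05,  1.57074190e+00]), 'wrist_force': array([0.3580031 , 0.00565926, 0.01242069]), 'moment': array([0.03871272, 0.0101304 , 0.00956426]), 'finger_force': 0.0, 'finger_gap': 93.88171022352385}
```

View pics/scene.png

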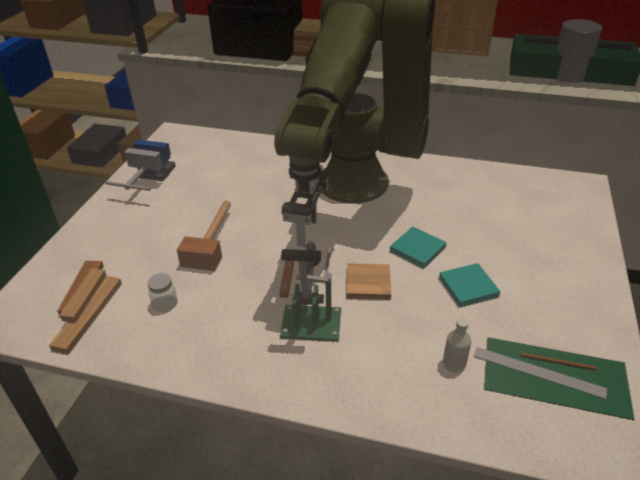

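View pics/side.png

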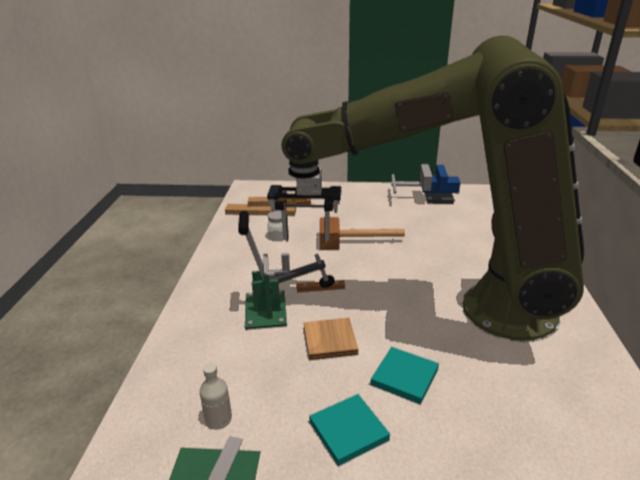

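The scene picture shows the plywood board at (369,281), or (330,338) in the side view. The things that could be mistaken for it are two teal squares at (418,246) and (469,284), and the green mat at (557,375). I choose the wood-coloured one by the description. The press is at (311,322), with its stop at (287,280).

```bash
cat > m.py <<'E'
from h import *
def seg(F,P,hs,lo,hi,zr,xy=None):
    H=cv2.cvtColor(F,cv2.COLOR_RGB2HSV)
    m=cv2.inRange(H,lo,hi)>0
    with np.errstate(all='ignore'):
        m&=(P[...,2]>zr[0])&(P[...,2]<zr[1])
        if xy: m&=(P[...,0]>xy[0])&(P[...,0]<xy[1])&(P[...,1]>xy[2])&(P[...,1]<xy[3])
    return m
def blobs(m,P,mn=40):
    n,l,s,c=cv2.connectedComponentsWithStats(m.astype(np.uint8))
    for i in range(1,n):
        if s[i,4]>=mn:
            Q=P[l==i]; r=cv2.minAreaRect(Q[:,:2].astype(np.float32))
            print(' px',c[i].round(),s[i,4],'ctr',np.round(r[0]),'size',np.round(r[1]),'ang',round(r[2],1),'z',np.nanpercentile(Q[:,2],[2,50,98]).round())
E
python3 - <<'E'
from m import *
for n in('scene','side'):
    d=np.load(n+'.npz');F,P=d['f'],d['P']
    print(n,'wood'); blobs(seg(F,P,0,(5,70,50),(22,255,255),(12,30),(450,900,-200,300)),P)
    print('green'); blobs(seg(F,P,0,(45,60,20),(85,255,255),(6,18),(500,950,-200,250)),P,20)
    print('green high'); blobs(seg(F,P,0,(45,60,20),(85,255,255),(95,112),(500,950,-200,250)),P,10)
    print('high'); blobs(seg(F,P,0,(0,0,0),(180,255,255),(140,300),(600,950,-150,200)),P,15)
F=np.load('scene.npz')['f'][215:355,250:410]; G=np.load('side.npz')['f'][190:360,210:370]
a=cv2.resize(F,(400,350),interpolation=2);b=cv2.resize(G,(400,425),interpolation=2)[:350]
cv2.imwrite('pics/crop.png',np.hstack([a,b])[...,::-1])
E
```

```text
scene wood
 px [287. 278.] 282 ctr [528. -73.] size [137.  25.] ang 10.2 z [13. 18. 23.]
 px [368. 283.] 1120 ctr [494. 155.] size [108. 120.] ang 11.8 z [14. 22. 27.]
green
 px [308. 311.] 50 ctr [635.  21.] size [38. 21.] ang 1.0 z [ 8. 12. 16.]
 px [322. 313.] 75 ctr [634.  59.] size [54. 16.] ang 15.0 z [ 8. 12. 17.]
 px [323. 328.] 430 ctr [665.  57.] size [102. 104.] ang 11.6 z [ 7. 12. 17.]
green high
 px [315. 289.] 15 ctr [641.  45.] size [23.  5.] ang 9.4 z [104. 107. 111.]
 px [314. 300.] 25 ctr [678.  52.] size [27.  8.] ang 15.7 z [103. 106. 111.]
 px [295. 301.] 11 ctr [693.   7.] size [16.  5.] ang 16.5 z [105. 108. 109.]
high
 px [301. 235.] 196 ctr [609.   2.] size [15. 21.] ang 2.0 z [215. 249. 284.]
 px [308. 265.] 934 ctr [664.  35.] size [106. 109.] ang 11.7 z [146. 246. 284.]
side wood
 px [339. 283.] 69 ctr [476. -81.] size [44. 32.] ang 15.1 z [13. 18. 23.]
 px [308. 286.] 146 ctr [558. -67.] size [67. 31.] ang 13.2 z [12. 18. 23.]
 px [324. 337.] 1318 ctr [492. 155.] size [104. 129.] ang 9.6 z [15. 22. 26.]
green
 px [264. 314.] 762 ctr [664.  41.] size [105. 152.] ang 11.2 z [ 8. 12. 17.]
green high
 px [256. 274.] 33 ctr [689.  10.] size [17.  9.] ang 7.6 z [ 96. 103. 110.]
 px [274. 282.] 51 ctr [633.  41.] size [28. 20.] ang 69.8 z [ 96. 104. 109.]
 px [258. 283.] 61 ctr [675.  53.] size [27. 15.] ang 4.7 z [ 96. 105. 110.]
 px [267. 291.] 31 ctr [644.  85.] size [16. 12.] ang 32.1 z [ 96. 103. 112.]
high
 px [257. 247.] 733 ctr [660.  36.] size [106. 114.] ang 11.3 z [144. 197. 283.]
 px [284. 225.] 133 ctr [606.   5.] size [11. 21.] ang 0.0 z [211. 256. 294.]
```

View pics/crop.png

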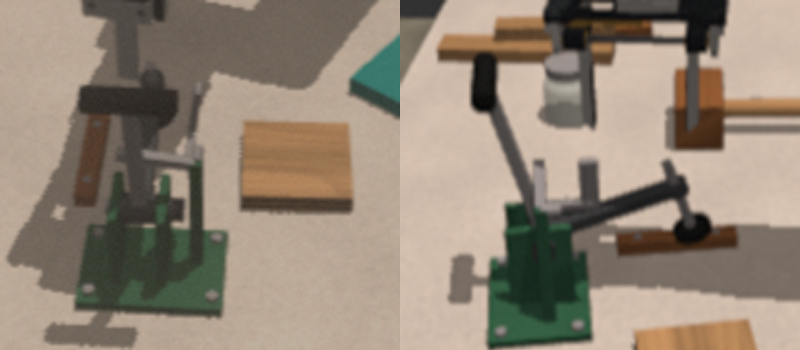

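The crop confirms the wood-coloured blank, with the pad raised, the catch tab upright and the bar level. Next I refine the press, board and tab poses and locate the teal squares.

Run:
```python
from m import *
from scipy.optimize import least_squares
for n in('scene','side'):
    d=np.load(n+'.npz');F,P=d['f'],d['P']
    print(n,'teal'); m=seg(F,P,0,(80,100,40),(100,255,255),(4,40),(300,700,100,450)); blobs(m,P,200)
    # board top: colour mask, edge lines of top points
    m=seg(F,P,0,(5,60,40),(25,255,255),(19,28),(400,600,80,240)); 
    m=cv2.morphologyEx(m.astype(np.uint8),cv2.MORPH_CLOSE,np.ones((5,5)))>0
    blobs(m,P,200)
    Q=P[m]; 
    for a in (9,11,13):
        t=np.radians(a);u=Q[:,:2]@[np.cos(t),np.sin(t)];v=Q[:,:2]@[-np.sin(t),np.cos(t)]
        print(a,'spans',np.ptp(u).round(1),np.ptp(v).round(1))
    # press frame, guess
    t=np.radians(11.4);o=np.array([511,-2,0]);R=np.array([[np.cos(t),-np.sin(t),0],[np.sin(t),np.cos(t),0],[0,0,1]])
    L=(P-o)@R
    def box(name,a,b):
        with np.errstate(all='ignore'): k=np.all((L>a)&(L<b),-1)
        q=L[k]
        if len(q)>5: print(name,len(q),np.percentile(q,[3,50,97],axis=0).round().tolist(), 'slope dx/dy',np.polyfit(q[:,1],q[:,0],1)[0].round(3))
    box('tab',[80,25,170],[120,90,230]); box('bar',[165,-70,255],[225,70,300]); box('pad',[-40,-40,40],[40,40,90]);box('stop',[-90,-95,14],[90,-40,26]);box('catchbar',[135,-30,140],[165,70,185])
    box('arm',[20,-25,100],[90,25,170])
```

```text
scene teal
 px [416. 250.] 571 ctr [319. 257.] size [122.  90.] ang 67.2 z [17. 22. 28.]
 px [464. 282.] 1009 ctr [430. 419.] size [127. 117.] ang 30.4 z [17. 22. 27.]
 px [369. 279.] 1356 ctr [485. 155.] size [127. 112.] ang 15.3 z [16. 22. 27.]
9 spans nan nan
11 spans nan nan
13 spans nan nan
tab 50 [[92.0, 48.0, 172.0], [106.0, 53.0, 195.0], [110.0, 57.0, 208.0]] slope dx/dy -0.464
bar 454 [[188.0, -46.0, 262.0], [202.0, -3.0, 278.0], [208.0, 38.0, 284.0]] slope dx/dy 0.016
pad 19 [[-5.0, 6.0, 62.0], [3.0, 11.0, 74.0], [10.0, 18.0, 80.0]] slope dx/dy -0.603
stop 277 [[-59.0, -83.0, 15.0], [6.0, -72.0, 18.0], [65.0, -60.0, 23.0]] slope dx/dy -0.837
catchbar 198 [[138.0, -21.0, 144.0], [151.0, 32.0, 155.0], [158.0, 60.0, 164.0]] slope dx/dy -0.028
arm 94 [[22.0, -7.0, 110.0], [68.0, 1.0, 118.0], [88.0, 9.0, 155.0]] slope dx/dy 0.415
side teal
 px [393. 373.] 1232 ctr [317. 261.] size [123.  92.] ang 65.6 z [ 8. 22. 26.]
 px [349. 420.] 2173 ctr [430. 423.] size [120. 125.] ang 33.2 z [15. 23. 26.]
 px [330. 336.] 1605 ctr [485. 153.] size [117. 124.] ang 12.9 z [19. 22. 26.]
9 spans nan nan
11 spans nan nan
13 spans nan nan
tab 104 [[90.0, 51.0, 171.0], [99.0, 55.0, 190.0], [109.0, 60.0, 207.0]] slope dx/dy -0.113
bar 243 [[182.0, -44.0, 263.0], [194.0, 17.0, 279.0], [206.0, 42.0, 284.0]] slope dx/dy 0.03
pad 151 [[-29.0, -16.0, 69.0], [-10.0, 8.0, 80.0], [8.0, 23.0, 88.0]] slope dx/dy -0.039
stop 203 [[-69.0, -86.0, 15.0], [18.0, -69.0, 18.0], [64.0, -58.0, 23.0]] slope dx/dy -0.721
catchbar 181 [[137.0, -19.0, 142.0], [149.0, 23.0, 157.0], [164.0, 62.0, 167.0]] slope dx/dy -0.114
arm 239 [[22.0, -10.0, 104.0], [55.0, 6.0, 119.0], [87.0, 13.0, 134.0]] slope dx/dy -0.209
```

Run:
```python
from scipy.spatial.transform import Rotation as R
z=R.from_euler('z',11.4,degrees=True)
for a in(-30,-25):
  t=z*R.from_euler('x',a,degrees=True)   # = Rx'(a) Rz
  print(a,(t.as_rotvec()/3.14159265).round(4))
```

```text
-30 [-0.1661 -0.0166  0.0619]
-25 [-0.1384 -0.0138  0.0623]
```

Emit:
{"fn": "servo_tool", "kwargs": {"motion": [[[-0.06,0,0.08,0,0,0,0.25],[-0.12,0.05,0.1,0,0,0.02,0.25],[-0.164,0.13,0.1,-0.04,-0.004,0.062,0.25],[-0.164,0.22,0.1,-0.08,-0.008,0.062,0.25],[-0.164,0.31,0.05,-0.12,-0.012,0.062,0.25],[-0.164,0.4,0,-0.166,-0.0166,0.062,0.25],[-0.164,0.478,-0.1,-0.166,-0.0166,0.062,0.25],[-0.164,0.478,-0.17,-0.166,-0.0166,0.062,0.25],[-0.164,0.478,-0.17,-0.166,-0.0166,0.062,0.25],[-0.164,0.478,-0.17,-0.166,-0.0166,0.062,0.25]]]}}

```text
clock: 1.1
eef_pos: [468.0, 238.5, 120.9]
eef_rot: [-3.14, 0.524, 1.771]
wrist_force: [-0.4, -0.3, 1.3]
finger_gap: 70.8
finger_force: 0.0
```

Run:
```python
from m import *
c=cam('wrist'); save(c,'w1'); P=cloud(c)
m=seg(c['frame'],P,0,(5,60,40),(25,255,255),(15,30),(350,650,60,260)); blobs(m,P,300)
t=np.radians(11.4);o=np.array([511,-2,0]);R=np.array([[np.cos(t),-np.sin(t),0],[np.sin(t),np.cos(t),0],[0,0,1]])
q=(P[m]-o)@R;print(np.percentile(q,[1,99],axis=0).round())
```

```text
px [317. 251.] 11790 ctr [481. 150.] size [120. 123.] ang 11.8 z [17. 20. 21.]
[[-58.  97.  16.]
 [ 59. 216.  21.]]
```

View pics/w1.png

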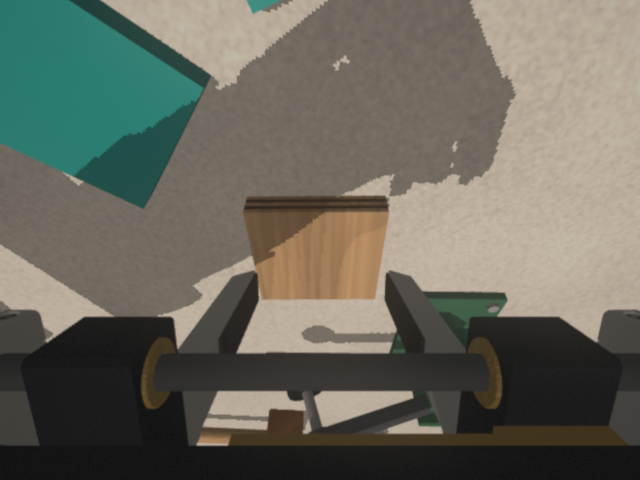

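Emit:
{"fn": "servo_tool", "kwargs": {"motion": [[[0,0,-0.1,0,0,0,0.25],[0,0,-0.17,0,0,0,0.25],[0,0,-0.224,0,0,0,0.25],[0,0,-0.224,0,0,0,0.25],[0.004,-0.02,-0.224,0,0,0,0.25],[0.008,-0.04,-0.224,0,0,0,0.25],[0.012,-0.06,-0.224,0,0,0,0.25],[0.016,-0.08,-0.224,0,0,0,0.25]]]}}

```text
clock: 1.95
eef_pos: [477.0, 198.5, 10.0]
eef_rot: [3.138, 0.522, 1.768]
wrist_force: [-0.9, 4.0, 3.2]
finger_gap: 70.3
finger_force: 2.3
```

Emit:
{"fn": "servo_tool", "kwargs": {"motion": [[[0.0047,-0.0235,0,0,0,0,0.25],[0.0095,-0.047,0,0,0,0,0.25],[0.014,-0.07,0,0,0,0,0.25],[0.019,-0.094,0,0,0,0,0.25],[0.024,-0.118,0,0,0,0,0.25],[0.0285,-0.141,0,0,0,0,0.25],[0.033,-0.164,0,0,0,0,0.25],[0.038,-0.188,0,0,0,0,0.25],[0.043,-0.211,0,0,0,0,0.25],[0.047,-0.233,0,0,0,0,0.25]]]}}

```text
clock: 2.95
eef_pos: [499.7, 81.5, 8.4]
eef_rot: [-3.141, 0.523, 1.77]
wrist_force: [-0.5, 5.2, 3.6]
finger_gap: 70.4
finger_force: 2.3
```

Emit:
{"fn": "servo_tool", "kwargs": {"motion": [[[0.002,-0.01,0,0,0,0,0.25],[0.004,-0.02,0,0,0,0,0.25],[0.0052,-0.026,0,0,0,0,0.25],[0.0052,-0.026,0,0,0,0,0.25]]]}}

```text
clock: 3.35
eef_pos: [502.0, 69.2, 8.3]
eef_rot: [-3.141, 0.523, 1.77]
wrist_force: [-0.7, 0.3, 0.8]
finger_gap: 70.5
finger_force: 0.3
```

Emit:
{"fn": "servo_tool", "kwargs": {"motion": [[[0.0008,-0.004,0,0,0,0,0.25],[0.0008,-0.004,0,0,0,0,0.25]]]}}

```text
clock: 3.55
eef_pos: [502.4, 67.5, 8.3]
eef_rot: [-3.141, 0.523, 1.77]
wrist_force: [-0.5, 2.4, 1.1]
finger_gap: 70.6
finger_force: 0.9
```

Run:
```python
from m import *
t=np.radians(11.4);o=np.array([511,-2,0]);R=np.array([[np.cos(t),-np.sin(t),0],[np.sin(t),np.cos(t),0],[0,0,1]])
c=cam('side'); save(c,'s2'); P=cloud(c); F=c['frame']
m=seg(F,P,0,(8,60,40),(25,255,255),(18,28),(400,650,-60,120)); q=(P[m]-o)@R
print(np.percentile(q,[1,50,99],axis=0).round())
cv2.imwrite('pics/s2c.png',cv2.resize(F[190:340,210:410],(800,600),interpolation=2)[...,::-1])
```

```text
[[-31. -69.  18.]
 [ 24.  17.  22.]
 [ 56.  72.  27.]]
```

View pics/s2c.png

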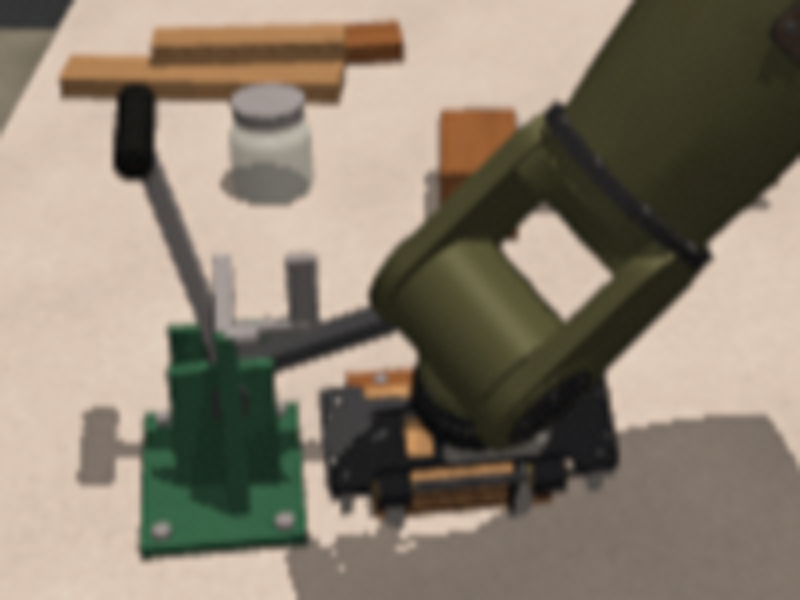

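Emit:
{"fn": "servo_tool", "kwargs": {"motion": [[[0.0004,-0.002,0,0,0,0,0.25],[0.0008,-0.004,0,0,0,0,0.25],[0.0008,-0.004,0,0,0,0,0.25]]]}}

```text
clock: 3.9
eef_pos: [502.9, 65.4, 8.4]
eef_rot: [-3.142, 0.523, 1.77]
wrist_force: [-0.3, 1.9, 0.7]
finger_gap: 70.2
finger_force: 1.0
```

Emit:
{"fn": "servo_tool", "kwargs": {"motion": [[[0.0004,-0.002,0,0,0,0,0.25],[0.0008,-0.004,0,0,0,0,0.25],[0.0008,-0.004,0,0,0,0,0.25]]]}}

```text
clock: 4.2
eef_pos: [503.7, 64.3, 8.5]
eef_rot: [3.14, 0.522, 1.77]
wrist_force: [0.2, 8.7, -0.1]
finger_gap: 70.4
finger_force: 4.5
```

Emit:
{"fn": "servo_tool", "kwargs": {"motion": [[[0.0004,-0.002,0,0,0,0,0.25],[0.0008,-0.004,0,0,0,0,0.25],[0.0008,-0.004,0,0,0,0,0.25]]]}}

```text
clock: 4.5
eef_pos: [504.6, 63.6, 8.6]
eef_rot: [3.137, 0.52, 1.769]
wrist_force: [0.6, 19.6, 1.4]
finger_gap: 70.5
finger_force: 9.7
```

```bash
python3 -c "
from cell import manip
s=manip.read_state();print(s['eef_pos'],s['wrist_force'],s['moment'])"
```

```text
[504.62597406  63.59077436   8.61147846] [ 0.63430832 19.60340575  1.38366475] [ 3.40055403  0.11452816 -0.08872289]
```

Emit:
{"fn": "servo_tool", "kwargs": {"motion": [[[-0.006,0.03,0,0,0,0,0.25],[-0.02,0.1,0,0,0,0,0.25],[-0.035,0.177,0.02,0,0,0,0.25],[-0.035,0.177,0.11,0,0,0,0.5],[-0.035,0.177,0.2,0,0,0,0.8],[-0.035,0.177,0.29,0,0,0,1],[-0.035,0.177,0.38,0,0,0,1],[-0.035,0.177,0.47,0,0,0,1],[-0.035,0.177,0.47,0,0,0,1]]]}}

```text
clock: 5.4
eef_pos: [487.4, 150.7, 249.2]
eef_rot: [3.132, 0.521, 1.765]
wrist_force: [-1.1, 0.1, -0.6]
finger_gap: 26.0
finger_force: 0.0
```

Run:
```python
from m import *
from scipy.spatial.transform import Rotation as Rr
t=np.radians(11.4);o=np.array([511,-2,0]);R=np.array([[np.cos(t),-np.sin(t),0],[np.sin(t),np.cos(t),0],[0,0,1]])
for n in('side','scene'):
    c=cam(n); P=cloud(c); F=c['frame']
    m=seg(F,P,0,(8,60,40),(25,255,255),(20,28),(400,650,-60,120)); blobs(m,P,100); q=(P[m]-o)@R
    print(np.percentile(q,[1,50,99],axis=0).round())
    L=(P-o)@R
    with np.errstate(all='ignore'): k=np.all((L>[80,25,170])&(L<[120,90,230]),-1)
    print('tab',np.percentile(L[k],[3,50,97],axis=0).round())
    if n=='scene': cv2.imwrite('pics/s3c.png',cv2.resize(F[215:335,230:390],(800,600),interpolation=2)[...,::-1])
print(manip.read_state()['eef_pos'])
T=Rr.from_euler('z',11.4,degrees=True)*Rr.from_euler('x',-30,degrees=True)
for a in(-78.6,101.4): print(((Rr.from_euler('z',a,degrees=True)*T.inv()).as_rotvec()/np.pi).round(4))
```

```text
px [322. 299.] 1026 ctr [513.  -3.] size [120. 130.] ang 10.6 z [20. 23. 26.]
[[-57. -58.  20.]
 [  5.   8.  23.]
 [ 60.  63.  27.]]
tab [[ 90.  50. 171.]
 [ 99.  55. 190.]
 [109.  59. 207.]]
 px [294. 278.] 138 ctr [520. -47.] size [124.  29.] ang 11.3 z [20. 23. 27.]
 px [320. 269.] 114 ctr [480.  10.] size [62. 32.] ang 8.8 z [20. 22. 27.]
[[-58. -59.  20.]
 [ -3.  15.  22.]
 [ 63.  60.  27.]]
tab [[ 91.  48. 173.]
 [106.  53. 196.]
 [111.  57. 209.]]
[486.08989107 150.08051064 243.67889972]
[ 0.1539 -0.1022 -0.4875]
[0.1022 0.1539 0.4875]
```

View pics/s3c.png

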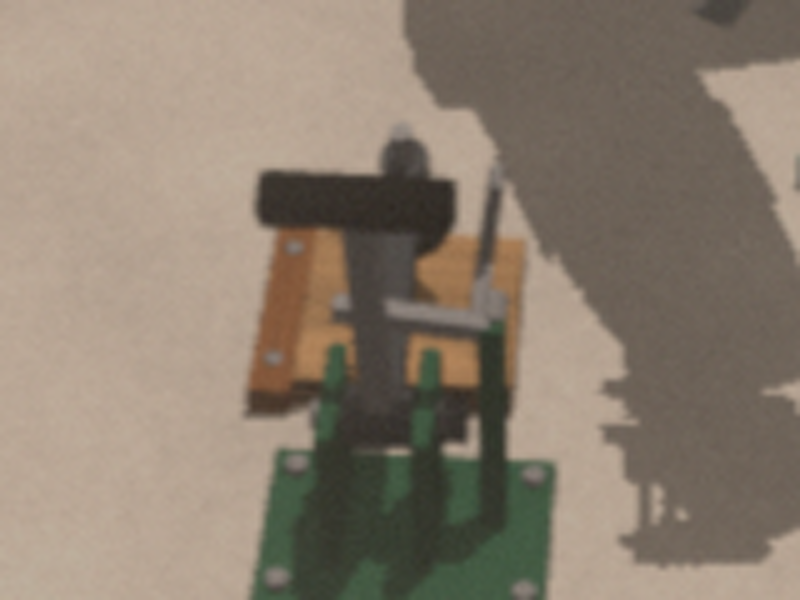

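Emit:
{"fn": "servo_tool", "kwargs": {"motion": [[[0,0,0.08,0.077,-0.0511,-0.2438,1],[0,0,0.15,0.077,-0.0511,-0.2438,1],[0,0,0.15,0.077,-0.0511,-0.2438,1],[0,0,0.15,0.077,-0.0511,-0.2438,1],[0,0,0.15,0.077,-0.0511,-0.2438,1],[0,0,0.15,0.077,-0.0511,-0.2438,1],[0,0,0.15,0.077,-0.0511,-0.2438,1]]]}}

```text
clock: 6.2
eef_pos: [486.1, 149.5, 316.9]
eef_rot: [3.03, 0.262, 0.954]
wrist_force: [-0.1, -0.2, -0.1]
finger_gap: 0.6
finger_force: 0.0
```

Emit:
{"fn": "servo_tool", "kwargs": {"motion": [[[0,0,0,0.077,-0.0511,-0.2438,1],[0,0,0,0.077,-0.0511,-0.2438,1],[0,0,0,0.077,-0.0511,-0.2438,1],[0,0,0,0.077,-0.0511,-0.2438,1],[0,0,0,0.077,-0.0511,-0.2438,1],[0,0,0,0.077,-0.0511,-0.2438,1],[0,0,0,0.077,-0.0511,-0.2438,1],[0,0,0,0.077,-0.0511,-0.2438,1]]]}}

```text
clock: 7.0
eef_pos: [486.0, 150.0, 317.7]
eef_rot: [3.141, 0.001, 0.203]
wrist_force: [0.3, -1.3, -0.9]
finger_gap: 0.6
finger_force: 0.0
```

Emit:
{"fn": "servo_tool", "kwargs": {"motion": [[[0.06,-0.06,0,0,0,0,1],[0.12,-0.12,0,0,0,0,1],[0.18,-0.18,0,0,0,0,1],[0.237,-0.23,0,0,0,0,1],[0.237,-0.23,-0.06,0,0,0,1],[0.237,-0.23,-0.13,0,0,0,1],[0.237,-0.23,-0.2,0,0,0,1],[0.237,-0.23,-0.257,0,0,0,1],[0.237,-0.23,-0.257,0,0,0,1],[0.237,-0.23,-0.257,0,0,0,1]]]}}

```text
clock: 8.0
eef_pos: [604.9, 35.3, 190.5]
eef_rot: [3.141, 0.0, 0.201]
wrist_force: [0.3, 0.0, 0.4]
finger_gap: 0.2
finger_force: 0.0
```

Run:
```python
from m import *
s=manip.read_state();print(s['eef_pos'],s['wrist_force'])
c=cam('scene'); d=cam('side')
a=cv2.resize(c['frame'][195:325,240:370],(400,400),interpolation=2);b=cv2.resize(d['frame'][170:300,220:350],(400,400),interpolation=2)
cv2.imwrite('pics/s4.png',np.hstack([a,b])[...,::-1])
```

```text
[604.89884667  35.26933173 190.471874  ] [0.28772284 0.04792373 0.35223898]
```

View pics/s4.png

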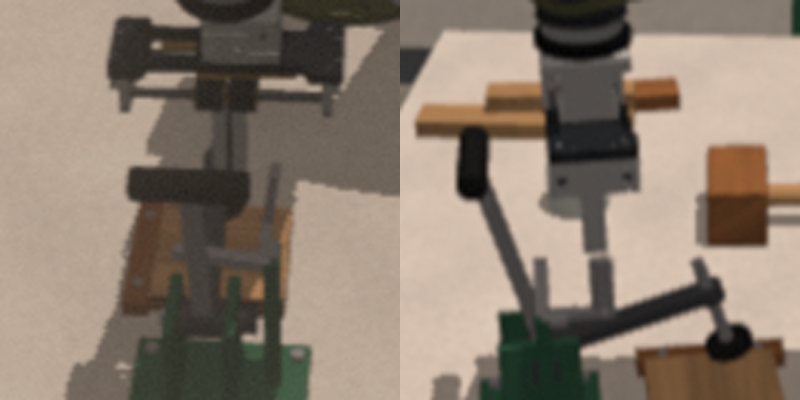

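Emit:
{"fn": "servo_tool", "kwargs": {"motion": [[[-0.005,0.0235,0,0,0,0,1],[-0.009,0.045,0,0,0,0,1],[-0.012,0.057,-0.003,0,0,0,1],[-0.014,0.0685,-0.006,0,0,0,1],[-0.016,0.078,-0.012,0,0,0,1],[-0.018,0.088,-0.019,0,0,0,1]]]}}

```text
clock: 8.7
eef_pos: [595.6, 79.5, 180.3]
eef_rot: [-3.141, -0.001, 0.199]
wrist_force: [0.6, -1.6, 1.6]
finger_gap: 0.4
finger_force: 0.8
```

Emit:
{"fn": "servo_tool", "kwargs": {"motion": [[[-0.002,0.008,-0.009,0,0,0,1],[-0.003,0.016,-0.018,0,0,0,1],[-0.004,0.021,-0.029,0,0,0,1],[-0.005,0.026,-0.04,0,0,0,1],[-0.005,0.026,-0.04,0,0,0,1]]]}}

```text
clock: 9.2
eef_pos: [593.2, 92.2, 159.9]
eef_rot: [-3.142, -0.001, 0.199]
wrist_force: [0.8, 0.2, 0.7]
finger_gap: 0.4
finger_force: 0.3
```

Emit:
{"fn": "servo_tool", "kwargs": {"motion": [[[0,0.002,-0.005,0,0,0,1],[0,0.002,-0.008,0,0,0,1],[0,0.002,-0.008,0,0,0,1]]]}}

```text
clock: 9.5
eef_pos: [593.5, 92.6, 158.7]
eef_rot: [3.141, -0.002, 0.199]
wrist_force: [-9.6, -3.3, 22.5]
finger_gap: 0.4
finger_force: 11.2
```

Emit:
{"fn": "servo_tool", "kwargs": {"motion": [[[0,0,0.1,0,0,0,1],[0,0,0.2,0,0,0,1],[0,0,0.3,0,0,0,0.5],[0,0,0.38,0,0,0.048,0.3],[0,0,0.38,0,0,0.095,0.3],[0,0,0.38,0,0,0.142,0.3],[0,0,0.38,0,0,0.19,0.3],[0,0,0.38,0,0,0.237,0.3],[0,0,0.38,0,0,0.25,0.3],[0,0,0.38,0,0,0.25,0.3]]]}}

```text
clock: 10.5
eef_pos: [593.2, 92.9, 345.8]
eef_rot: [-3.141, 0.0, 0.985]
wrist_force: [-0.1, 0.8, -1.4]
finger_gap: 61.2
finger_force: 0.0
```

Emit:
{"fn": "servo_tool", "kwargs": {"motion": [[[0.04,-0.03,0,0,0,0.047,0.3],[0.08,-0.06,0,0,0,0.094,0.3],[0.12,-0.09,0,0,0,0.141,0.3],[0.16,-0.1,0,0,0,0.188,0.3],[0.2,-0.117,0,0,0,0.23,0.3],[0.218,-0.117,0,0,0,0.25,0.3],[0.218,-0.117,0,0,0,0.25,0.3],[0.218,-0.117,0,0,0,0.25,0.3]]]}}

```text
clock: 11.3
eef_pos: [702.0, 34.6, 345.9]
eef_rot: [-3.141, -0.001, 1.767]
wrist_force: [-0.2, -0.4, 0.7]
finger_gap: 66.3
finger_force: 0.0
```

Run:
```python
from m import *
s=manip.read_state();print(s['eef_pos'],s['eef_rot'],s['finger_gap'],s['joints'].round(2))
t=np.radians(11.4);o=np.array([511,-2,0]);R=np.array([[np.cos(t),-np.sin(t),0],[np.sin(t),np.cos(t),0],[0,0,1]])
I=[]
for n in('scene','side','wrist'):
    c=cam(n); L=(cloud(c)-o)@R; F=c['frame']
    with np.errstate(all='ignore'):
      for nm,a,b in(('bar',[165,-70,255],[225,70,290]),('cbar',[135,25,165],[165,80,240]),('tab',[80,60,130],[118,130,200])):
        q=L[np.all((L>a)&(L<b),-1)]
        if len(q)>5: print(n,nm,len(q),np.percentile(q,[3,50,97],axis=0).round().tolist())
    I.append(F)
a=cv2.resize(I[0][195:325,250:380],(400,400),interpolation=2);b=cv2.resize(I[1][170:300,220:350],(400,400),interpolation=2)
cv2.imwrite('pics/s5.png',np.hstack([a,b])[...,::-1])
```

```text
[702.00583527  34.58599893 345.90647257] [-3.14067346e+00 -7.01796423e-04  1.76678795e+00] 66.33681736454494 [-0.    0.65  0.7   0.    1.79 -0.2 ]
scene bar 457 [[188.0, -46.0, 262.0], [202.0, -3.0, 277.0], [208.0, 39.0, 284.0]]
scene cbar 103 [[144.0, 32.0, 166.0], [153.0, 41.0, 194.0], [157.0, 48.0, 221.0]]
scene tab 118 [[91.0, 61.0, 152.0], [102.0, 83.0, 159.0], [111.0, 103.0, 165.0]]
side bar 241 [[182.0, -42.0, 263.0], [194.0, 16.0, 279.0], [206.0, 42.0, 284.0]]
side cbar 115 [[143.0, 33.0, 167.0], [149.0, 45.0, 197.0], [154.0, 51.0, 221.0]]
side tab 74 [[90.0, 63.0, 155.0], [99.0, 89.0, 161.0], [109.0, 105.0, 164.0]]
wrist bar 3802 [[180.0, -46.0, 270.0], [192.0, -2.0, 279.0], [204.0, 38.0, 281.0]]
wrist cbar 411 [[142.0, 29.0, 169.0], [148.0, 39.0, 211.0], [153.0, 47.0, 220.0]]
wrist tab 842 [[89.0, 61.0, 154.0], [99.0, 81.0, 158.0], [108.0, 100.0, 162.0]]
```

View pics/s5.png

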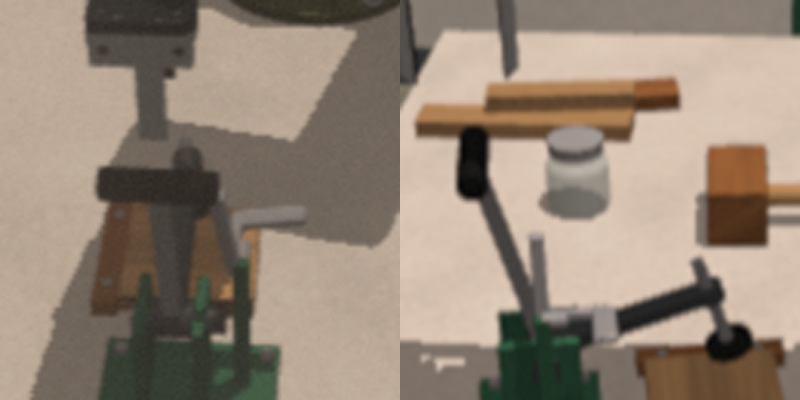

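The catch is flipped fully over: its bar stands up to z 221 and the tab lies flat at z≈158. I now grip the handle.

Emit:
{"fn": "servo_tool", "kwargs": {"motion": [[[0,0,-0.06,0,0,0,0.3],[0,0,-0.12,0,0,0,0.3],[0,0,-0.17,0,0,0,0.3],[0,0,-0.19,0,0,0,0.3],[0,0,-0.19,0,0,0,1],[0,0,-0.19,0,0,0,1],[0,0,-0.19,0,0,0,1],[0,0,-0.19,0,0,0,1],[0,0,-0.19,0,0,0,1],[0,0,-0.19,0,0,0,1]]], "newtons": 30}}

```text
clock: 12.45
eef_pos: [701.2, 34.2, 251.9]
eef_rot: [-3.138, -0.001, 1.77]
wrist_force: [-12.8, -1.8, 3.3]
finger_gap: 25.2
finger_force: 30.0
```

Emit:
{"fn": "servo_tool", "kwargs": {"motion": [[[-0.018,-0.0037,0.004,0,0,0,1],[-0.0367,-0.0074,0.0072,0,0,0,1],[-0.055,-0.011,0.0093,0,0,0,1],[-0.074,-0.015,0.0106,0,0,0,1],[-0.092,-0.0187,0.0107,0,0,0,1],[-0.111,-0.0225,0.01,0,0,0,1],[-0.111,-0.0225,0.01,0,0,0,1]]], "newtons": 40}}

```text
clock: 13.15
eef_pos: [646.9, 24.3, 258.5]
eef_rot: [3.137, -0.001, 1.771]
wrist_force: [3.0, 6.8, 6.4]
finger_gap: 25.2
finger_force: 40.0
```

Emit:
{"fn": "servo_tool", "kwargs": {"motion": [[[-0.018,-0.0037,-0.002,0,0,0,1],[-0.037,-0.0075,-0.004,0,0,0,1],[-0.037,-0.0075,-0.004,0,0,0,1],[-0.037,-0.0075,-0.004,0,0,0,1]]]}}

```text
clock: 13.55
eef_pos: [629.9, 21.0, 257.7]
eef_rot: [3.133, -0.001, 1.771]
wrist_force: [9.1, 9.7, 13.7]
finger_gap: 25.4
finger_force: 40.0
```

Emit:
{"fn": "servo_tool", "kwargs": {"motion": [[[-0.004,0.002,0.002,0,0,0,1],[-0.007,0.002,0.001,0,0,0,1],[-0.007,0.002,0.001,0,0,0,1]]]}}

```text
clock: 13.85
eef_pos: [627.3, 20.6, 257.4]
eef_rot: [3.132, 0.001, 1.77]
wrist_force: [16.7, 1.0, 4.0]
finger_gap: 25.3
finger_force: 39.9
```

Emit:
{"fn": "servo_tool", "kwargs": {"motion": [[[-0.004,0,0,0,0,0,1],[-0.008,0,0,0,0,0,1],[-0.008,0,0,0,0,0,1]]]}}

```text
clock: 14.15
eef_pos: [623.3, 20.1, 257.1]
eef_rot: [3.132, 0.002, 1.769]
wrist_force: [18.9, -1.7, 3.5]
finger_gap: 25.1
finger_force: 40.1
```

Emit:
{"fn": "servo_tool", "kwargs": {"motion": [[[-0.004,-0.001,0,0,0,0,1],[-0.008,-0.001,0,0,0,0,1],[-0.008,-0.001,0,0,0,0,1]]]}}

```text
clock: 14.45
eef_pos: [621.0, 19.7, 256.8]
eef_rot: [3.128, 0.002, 1.769]
wrist_force: [36.0, -0.1, -2.5]
finger_gap: 25.2
finger_force: 40.1
```

Run:
```python
from m import *
s=manip.read_state();print(s['eef_pos'],s['wrist_force'])
t=np.radians(11.4);o=np.array([511,-2,0]);R=np.array([[np.cos(t),-np.sin(t),0],[np.sin(t),np.cos(t),0],[0,0,1]])
print('tcp press',R.T@(s['eef_pos']-o))
I=[]
for n in('scene','side'):
    c=cam(n); L=(cloud(c)-o)@R; I.append(c['frame'])
    with np.errstate(all='ignore'):
      for nm,a,b in(('bar+',[90,20,255],[150,70,290]),('bar-',[90,-70,255],[150,-20,290]),('pad',[-35,-35,10],[35,35,60])):
        q=L[np.all((L>a)&(L<b),-1)]
        if len(q)>5: print(n,nm,len(q),np.percentile(q,[3,50,97],axis=0).round().tolist())
a=cv2.resize(I[0][195:325,240:370],(400,400),interpolation=2);b=cv2.resize(I[1][190:320,240:370],(400,400),interpolation=2)
cv2.imwrite('pics/s6.png',np.hstack([a,b])[...,::-1])
```

```text
[620.97367962  19.69147333 256.84781965] [35.97735366 -0.07943649 -2.45862638]
tcp press [112.09150702  -0.47357898 256.84781965]
scene bar+ 102 [[108.0, 22.0, 263.0], [122.0, 31.0, 278.0], [128.0, 42.0, 286.0]]
scene bar- 123 [[109.0, -47.0, 265.0], [121.0, -33.0, 279.0], [128.0, -20.0, 286.0]]
scene pad 176 [[-30.0, -34.0, 17.0], [14.0, 13.0, 23.0], [32.0, 29.0, 40.0]]
side bar+ 114 [[103.0, 22.0, 264.0], [115.0, 40.0, 277.0], [126.0, 44.0, 286.0]]
side bar- 42 [[102.0, -46.0, 278.0], [113.0, -32.0, 284.0], [124.0, -20.0, 286.0]]
side pad 407 [[-33.0, -31.0, 19.0], [2.0, 10.0, 24.0], [33.0, 34.0, 47.0]]
```

View pics/s6.png

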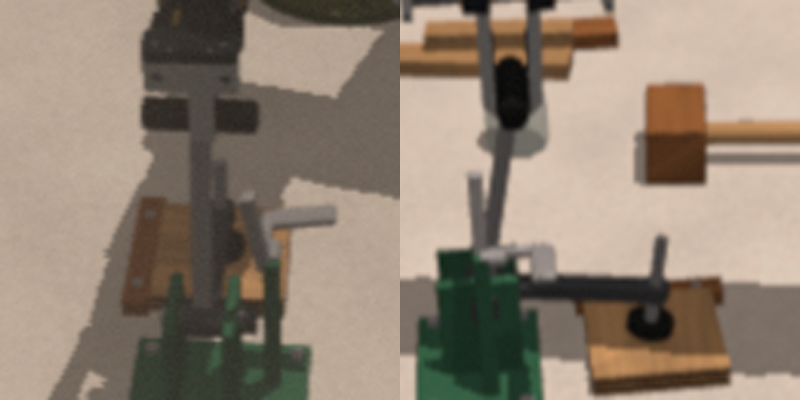

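The pad is on the blank and the bar is at press x≈115, its end stop. The pull force jumped to 36 N and holds steady there, so I hand in.

```bash
python3 -c "
from cell import manip
print(manip.read_state()['wrist_force']);print(manip.sign_off())"
```

```text
[35.48573885 -0.20960631 -2.09225509]
the job is handed in; nothing more can be done
None
```

I handed the job in at about 14.5 s: the blank is square against the stop, the catch is flipped fully over, and the gripper is still holding the handle at its end stop with the pad on the blank. The mallet, glue bottle and screw jar were not touched.

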